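# Drift the roller rest into line and fit its second bolt

## Robot

A 6-joint arm with a two-finger parallel gripper is mounted at the origin on the work surface. World frame = base frame: x ahead of the robot, y to its left, z up, the work surface at z = 0. Lengths are in mm, angles in rad, forces in N, time in s.
With the tool pointing down it reaches from about 325 to 925 mm from the base axis. Payload 3.1 kg.
Tool frame: the origin (TCP) lies at the very end of the fingers, on their centre line; the grasp point (between the pads) lies 19 mm behind it; z points along the fingers, y is the line along which they close (so a half turn about z gives the same grasp; the last joint's range is limited). The gripper opens to 85 mm and grips with 20 to 120 N. Pads are 22 mm wide; open, the fingers measure 114 mm over their backs; the gripper's body (76 mm by 85 mm) begins 54 mm behind the grasp point. The pads swing forward as they close: fully open they stand 13 mm farther back than shut.
Start: joints at [1.225, 0.217, 1.613, -0, 1.311, -0.112], TCP at [144.777, 608.012, 231.3] pointing down, gripper open.
Joint ranges: [-2.75, 2.75], [-0.78, 2.1], [0.31, 2.55], [-1.13, 4.27], [0.13, 2.63], [-2.58, 2.58]. Speed limits (rad/s): [2.79, 2.79, 3.14, 3.14, 3.14, 3.14].

## Interface

Orientations are given as a rotation vector (axis times angle).
In Python, from rig import env gives the robot as it stands. The module is installed in compiled form; this text tells all that it offers. Calls block until the motion is done:
- env.goto(position, orientation): joint-space move of the TCP to a pose.
- env.move_straight(position, attitude=None, feed=150, threshold=None): straight line of the TCP; attitude=None keeps the orientation; feed is the mean speed in mm/s. With threshold (N) it stops when the force on the tool has changed by that much, and returns True; else False.
- env.movej(angles): joint-space move.
- env.move_gripper(opening, effort=None): finger opening in mm; effort is the grip in N (None keeps the last); returns when the fingers have stopped.
- env.wait(seconds).
- env.ik(position, orientation): joint angles nearest the present ones, or None.
- env.snapshot(name): name is "side" or "top"; returns the picture (384x512x3 uint8, red, green, blue); there is no depth.
- env.camera_params(name): a dict with "mtx" (3x3 intrinsics, pixels), "eye" and "attitude" of the camera in the world. Camera axes: x right, y down, z forward; pixel columns grow to the right and rows downward; lengths in mm; the calibration is good to about 2 mm. A picture is of the moment at which its call begins. camera_params takes no time and is no camera call.
A pose or a line that the arm cannot do raises env.Unreachable and nothing moves.
- env.job_done(): hands the job in; it is judged then, once.
Readings, each from a call of its own:
- env.read_t(): time.
- env.read_q(): joint angles.
- env.read_qd(): joint speeds.
- env.read_joint_efforts(): joint torques, N m.
- env.read_tcp_pos(): TCP position.
- env.read_eef_rot(): TCP orientation.
- env.read_wrist_force(): force on the tool from outside, world axes, zero at the start.
- env.read_moment(): the same for the moment, N m.
- env.read_grip_width(): finger opening in mm.
- env.read_finger_force(): force on a finger pad.
Only numpy, scipy, OpenCV 4.12 (cv2) and the standard library are available. Lean on these libraries where they do the work, as an engineer would, in place of code of your own. Each camera call takes 0.05 s, during which the arm holds its last target. There are 200 camera calls.

## Task

The roller rest hangs on one bolt, and its foot plate has swung a few millimetres out of line with the other bolt hole in the top of the riser. Take the tapered drift from the wooden block and ease it down through both holes until its shoulder meets the plate, so that the drift alone, not the gripper, draws the holes into line; press firmly, but do not ram it or force it sideways. Then draw the drift out and swap in the loose cap screw, its head flat on the plate, with the drift standing back in the block and the other things on the bench left as they were.

Things in the scene. Friction and masses are not known exactly. Their poses are not given: they have to be found in the camera images.
- foot: roller rest: steel foot plate 56 mm (x) by 226 mm (y), 8 mm thick, on the riser, a fixed grey steel channel 80 by 250 mm, its top 70 mm above the bench, 8 mm thick, hollow below. Origin on the fitted bolt's axis at the plate's underside; y runs along the plate to the free hole, z is up. A post at y 50 mm carries two rollers, 70 mm out in x to either side, 150 mm high.
- foot_hole (a point): centre of the mouth of the free hole in the foot plate, at its y 170 mm, 78 mm above the bench: round, 18.5 mm wide. The equal hole in the riser's top, just below, lies 4 to 8 mm farther towards the plate's +x. The plate swings stiffly on the fitted bolt (about 20 N sideways here; pressing the drift down takes 10 to 25 N) and stays where it is left.
- block: fixed hardwood block, 64 mm (its x) by 224 mm (its y) by 70 mm high, origin under its centre. Three upright through holes 19.5 mm wide at y = -72, 0 and +72 mm hold the drift, the cap screw and a reamer, in any order.
- drift: loose dark steel tapered drift, about 0.24 kg, standing in the block tip down. Origin at the centre of the tip, z along it to the top. Tip 7 mm wide, tapering up to 17.6 mm at z 42 mm, parallel to the shoulder at z 60 mm, then a plain round grip 24 mm wide up to z 110 mm.
- drift_shoulder (a point): point on the drift's axis at its shoulder, 60 mm above the tip, where the 24 mm grip begins. In the block the shoulder rests on the block's top, 70 mm above the bench.
- bolt: loose M16 socket cap screw, 0.13 kg, standing in the block, the same as the one already fitted. Origin at the centre of its lower end, z towards the head. Shank 15.8 mm wide and 45 mm long, its lowest 4 mm chamfered to 12 mm; round head 24 mm wide and 16 mm high.
- bolt_seat (a point): point on the cap screw's axis at the underside of its head, 45 mm above its lower end.
- reamer: bystander: black graphite reamer with brass collar and wooden handle, 124 mm long, standing in the block, its top 142 mm above the bench. Origin at its tip.
- tape: bystander: roll of paper tape lying flat, 84 mm across, 24 mm high. Origin under its centre.
- nut_washer: bystander: loose steel washer lying by the riser, 30 mm across, 3 mm thick. Origin under its centre.
- jar: bystander: small amber glass jar with white lid, 50 mm across, 60 mm high, standing. Origin under its centre.
Not all that is in view belongs to the job. Leave any pink look-alike of the drift alone.

How it is judged:
By the outcome, as a careful person would: the job done as asked, in the order asked, and still so for the second after the job is handed in, with the robot touching nothing.
It also fails if it takes over 64 s, if anything falls off the work surface, if the arm or the gripper's body presses on something with over 40 N, if the wrist force passes 120 N, or if a joint passes its speed limit or range.

## Working session

There is one attempt and no reset: what is moved stays moved. The work goes in short steps, each a Python script; the robot and the scene stay as the last script left them, time stands still between calls to the robot, and variables do not carry over. Pictures are saved under pics/ and viewed, at most 10 in all, crops included, and the job is handed in when it is done.

```bash
mkdir -p pics; python3 - <<'E'
from rig import env
import cv2,numpy as np
for n in("top","side"):
    im=env.snapshot(n); cv2.imwrite(f"pics/{n}0.png",cv2.resize(im[:,:,::-1],(800,600),interpolation=cv2.INTER_CUBIC)); np.save(f"{n}0.npy",im)
    p=env.camera_params(n); print(n,{k:np.round(v,4).tolist() for k,v in p.items()})
print(env.read_eef_rot(),env.read_t(),env.read_wrist_force())
E
```

```text
top {'mtx': [[376.412, 0.0, 256.5453], [0.0, 376.412, 190.9191], [0.0, 0.0, 1.0]], 'eye': [441.3957, 55.2134, 772.2165], 'attitude': [-2.0958, 2.1496, -0.1384]}
side {'mtx': [[349.8667, 0.0, 255.4647], [0.0, 349.8667, 191.2017], [0.0, 0.0, 1.0]], 'eye': [494.8198, -507.774, 548.6166], 'attitude': [-2.2289, 0.115, -0.0668]}
[-0.36628658 -3.11969199  0.00341144] 0.1 [-0.80442291  0.15873504  0.18717579]
```

View pics/top0.png

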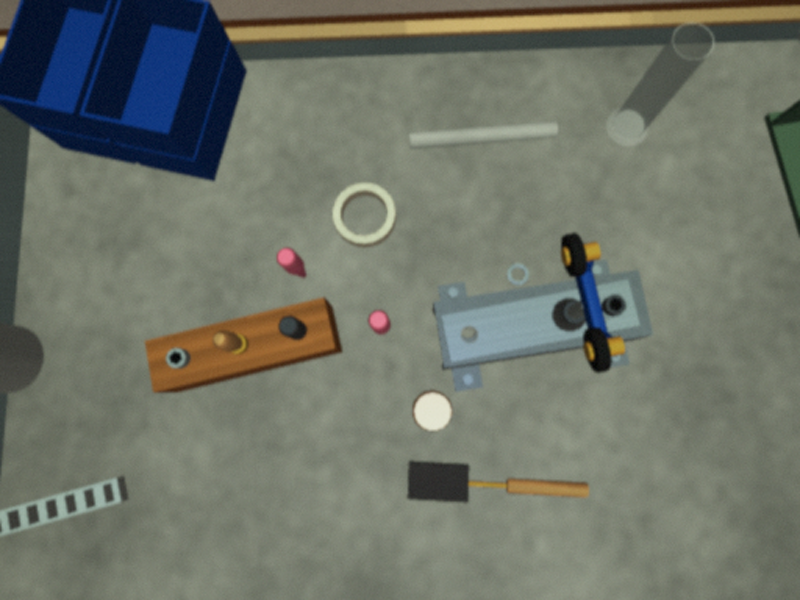

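View pics/side0.png

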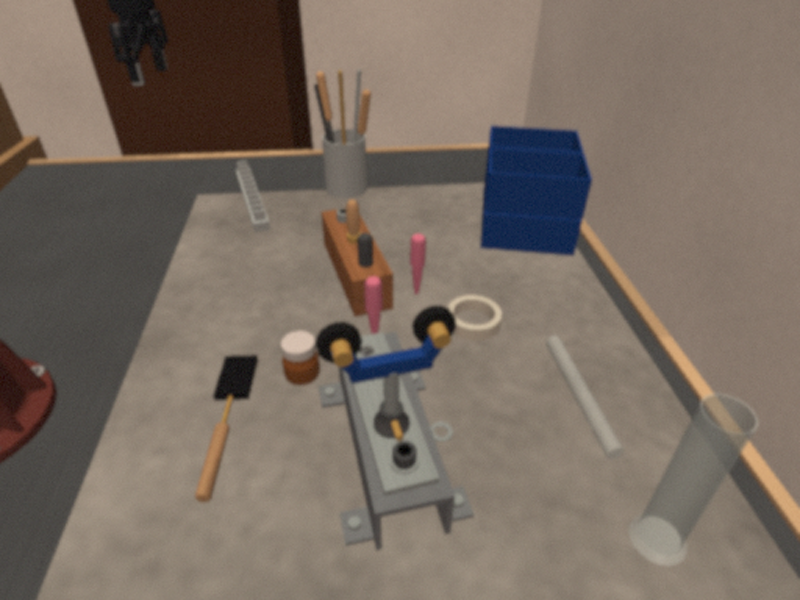

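The top view (800×600) shows the drift at (292,327), the reamer at (228,342) and the cap screw at (177,358) in the block. The plate's free hole is at (469,334) and the fitted bolt at (614,305). Pink look-alikes stand at (290,260) and (379,321). The side view agrees with this. Next I'll crop the areas that matter and cast rays.

```bash
cat > h.py <<'E'
import numpy as np,cv2
from scipy.spatial.transform import Rotation as R
from rig import env
def ray(cam,px,z):
    p=env.camera_params(cam); d=R.from_rotvec(p["attitude"]).as_matrix()@np.linalg.solve(p["mtx"],[px[0],px[1],1.])
    e=np.array(p["eye"]); return e+d*(z-e[2])/d[2]
def proj(cam,X):
    p=env.camera_params(cam); c=R.from_rotvec(p["attitude"]).as_matrix().T@(np.array(X,float)-p["eye"]); u=np.array(p["mtx"])@c; return u[:2]/u[2]
E
python3 - <<'E'
from h import *
top=np.load("top0.npy"); side=np.load("side0.npy")
def up(im,x0,y0,x1,y1,s): return cv2.resize(im[y0:y1,x0:x1,::-1],None,fx=s,fy=s,interpolation=cv2.INTER_CUBIC)
A=up(top,88,185,224,255,5.5)           # block
B=up(top,280,195,324,231,8); C=up(side,205,205,265,241,6)
cv2.imwrite("pics/blk.png",A)
c=np.zeros((300,760,3),np.uint8); c[:B.shape[0],:B.shape[1]]=B; c[:C.shape[0],380:380+C.shape[1]]=C
cv2.imwrite("pics/hole.png",c)
s=800/512
f=lambda u,v,z:np.round(ray("top",(u/s,v/s),z),1)
print("drift",f(292,326,120),"bolt",f(177,358,86),"reamer",f(226,340,142),"hole",f(469,334,78),"fitted",f(614,304,94))
print("blockcorners",[f(*p,70) for p in((146,341),(324,298),(340,351),(154,391))])
print("plate corners",[f(*p,70) for p in((435,305),(637,272),(650,334),(444,367))])
E
```

```text
drift [519.8 197.4 120. ] bolt [489.6 340.9  86. ] reamer [503.8 264.5 142. ] hole [509.8  -3.8  78. ] fitted [ 538.6 -170.4   94. ]
blockcorners [array([512.3, 386.5,  70. ]), array([559. , 169.4,  70. ]), array([494.2, 150.3,  70. ]), array([452. , 373.9,  70. ])]
plate corners [array([546.7,  35. ,  70. ]), array([ 580.1, -208.8,   70. ]), array([ 505.1, -217.6,   70. ]), array([472.2,  26.7,  70. ])]
```

View pics/blk.png

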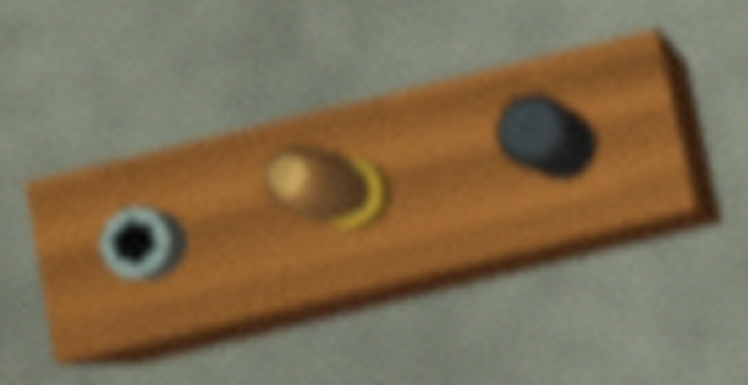

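View pics/hole.png

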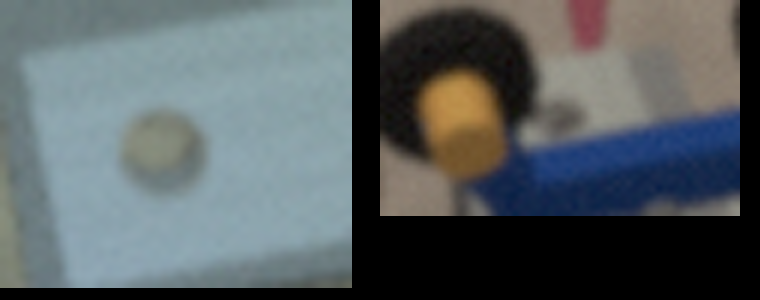

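The block crop shows the drift top at (530,126), the screw head at (134,243), and the block's top corners at (27,184), (657,32), (698,213) and (60,362). The hole crop shows the plate hole centred at (162,151). A grey crescent of riser fills its lower edge, and the clear lens lies towards +x (image up). I'll refine the numbers and grasp the drift.

```bash
python3 - <<'E'
from h import *
top=np.load("top0.npy").astype(float)
o=lambda x,y,x0,y0,s:((x+.5)/s-.5+x0,(y+.5)/s-.5+y0)
b=lambda x,y,z:ray("top",o(x,y,88,185,5.5),z)[:2]
c=[b(*p,70) for p in((27,184),(657,32),(698,213),(60,362))]
cen=np.mean(c,0); yd=(c[0]+c[3]-c[1]-c[2]); yd/=np.linalg.norm(yd)
print("block",cen,yd,[np.linalg.norm(c[i]-c[(i+1)%4]) for i in range(4)],"holes",[cen+k*yd for k in(-72,0,72)])
print("drift",b(530,126,120),"bolt",b(134,243,86))
h=ray("top",o(162,151,280,195,8),78)[:2]; f=ray("top",o(614,304,0,0,800/512),94)[:2]
py=(h-f)/np.linalg.norm(h-f); px=np.array([py[1],-py[0]])
print("hole",h,"fit",f,"px",px,np.linalg.norm(h-f))
for X in np.arange(-14,15,1.): # profile along plate x through hole, red-blue & grey
    u=proj("top",[*(h+X*px),78]); v=[cv2.remap(top[:,:,k].astype(np.float32),np.float32([[u[0]]]),np.float32([[u[1]]]),1)[0,0] for k in range(3)]
    print(X,np.round(v),end="; ")
print()
print(env.ik([*b(530,126,120),200],R.from_euler("xyz",[np.pi,0,0]).as_rotvec()))
E
```

```text
block [505.21291902 272.10519411] [-0.20659184  0.97842721] [np.float64(223.33943592941606), np.float64(64.36453265937877), np.float64(222.5796929594865), np.float64(62.630134947896366)] holes [array([520.08753146, 201.65843475]), array([505.21291902, 272.10519411]), array([490.33830657, 342.55195347])]
drift [521.97900276 202.58401868] bolt [490.29762974 343.42350265]
hole [510.4250406   -3.14382057] fit [ 538.91131284 -170.11634821] px [0.98575721 0.16817466] 169.3850427100273
-14.0 [140. 163. 173.]; -13.0 [139. 161. 172.]; -12.0 [137. 158. 167.]; -11.0 [130. 151. 157.]; -10.0 [124. 143. 147.]; -9.0 [117. 132. 136.]; -8.0 [112. 127. 130.]; -7.0 [110. 125. 127.]; -6.0 [110. 124. 124.]; -5.0 [111. 122. 121.]; -4.0 [116. 125. 119.]; -3.0 [123. 129. 118.]; -2.0 [127. 133. 119.]; -1.0 [130. 136. 121.]; 0.0 [132. 138. 123.]; 1.0 [132. 139. 124.]; 2.0 [133. 139. 125.]; 3.0 [133. 138. 125.]; 4.0 [131. 137. 122.]; 5.0 [128. 134. 120.]; 6.0 [125. 132. 118.]; 7.0 [123. 131. 119.]; 8.0 [122. 132. 123.]; 9.0 [126. 139. 135.]; 10.0 [132. 149. 150.]; 11.0 [136. 156. 160.]; 12.0 [139. 161. 167.]; 13.0 [139. 162. 169.]; 14.0 [139. 163. 169.]; 
[ 2.44865009e-01  1.08450055e-01  1.79811338e+00 -4.44089210e-16
  1.23502922e+00  1.81566134e+00]
```

```bash
cat >> h.py <<'E'
BX=np.array([.97843,.20659,0]); PX=np.array([.98576,.16817,0]); PY=np.array([-.16817,.98576,0])
def rot(y):  # tool z down, closing along y
    z=np.array([0,0,-1.]); return R.from_matrix(np.c_[np.cross(y,z),y,z]).as_rotvec()
def st(*a): print(*a,"t",round(env.read_t(),2),"tcp",np.round(env.read_tcp_pos(),2),"F",np.round(env.read_wrist_force(),1),"M",np.round(env.read_moment(),2),"w",np.round(env.read_grip_width(),1),"ff",np.round(env.read_finger_force(),1))
E
python3 - <<'E'
from h import *
D=[521.3,202.3]
for s in(1,-1): print(s,env.ik([*D,200],rot(s*BX)))
q={s:env.ik([*D,200],rot(s*BX)) for s in(1,-1)}
s=min((k for k in q if q[k] is not None),key=lambda k:abs(q[k][5])); print("sign",s)
env.goto([*D,235],rot(s*BX)); env.move_gripper(60,100)
st("above")
print(env.move_straight([*D,82],feed=120,threshold=8)); st("down")
env.move_gripper(15,100); st("grip")
E
```

```text
1 [ 2.44665042e-01  1.06889442e-01  1.79982454e+00 -8.88178420e-16
  1.23487867e+00  3.65789548e-02]
-1 None
sign 1
above t 2.47 tcp [521.18 202.64 235.  ] F [ 0.  -0.7  0.5] M [-0.05  0.01  0.01] w 60.2 ff 0.0
False
down t 3.89 tcp [522.21 202.55  83.05] F [-0.4  0.2  0.3] M [ 0.01  0.02 -0.03] w 60.0 ff 0.0
grip t 4.33 tcp [521.62 202.41  82.88] F [-2.2  0.1  5.8] M [-0.09  0.33 -0.03] w 21.9 ff 97.6
```

```bash
python3 - <<'E'
from h import *
p=env.read_tcp_pos(); env.move_straight([521.3,202.3,215],feed=120); st("lift")
H=np.array([510.43,-3.14,0])+3.3*PX
env.goto([H[0],H[1],200],rot(PX)); env.wait(.3)
for i in range(4): print(np.round(env.read_tcp_pos(),2),np.round(env.read_wrist_force(),2))
im=env.snapshot("side"); cv2.imwrite("pics/held.png",cv2.resize(im[90:310,180:360,::-1],None,fx=2.7,fy=2.7,interpolation=cv2.INTER_CUBIC)); np.save("held.npy",im)
print("expected tip px",proj("side",[H[0],H[1],128]),"shoulder",proj("side",[H[0],H[1],188]))
E
```

```text
lift t 5.58 tcp [520.42 202.05 213.67] F [-0.   0.3 -2.7] M [ 0.03  0.02 -0.01] w 21.8 ff 98.2
[513.91  -1.43 200.09] [ 0.58  0.15 -3.15]
[513.91  -1.43 200.09] [ 0.58  0.15 -3.15]
[513.91  -1.43 200.09] [ 0.58  0.15 -3.15]
[513.91  -1.43 200.09] [ 0.58  0.15 -3.15]
expected tip px [235.0328649  203.30937809] shoulder [234.07806271 177.25779892]
```

View pics/held.png

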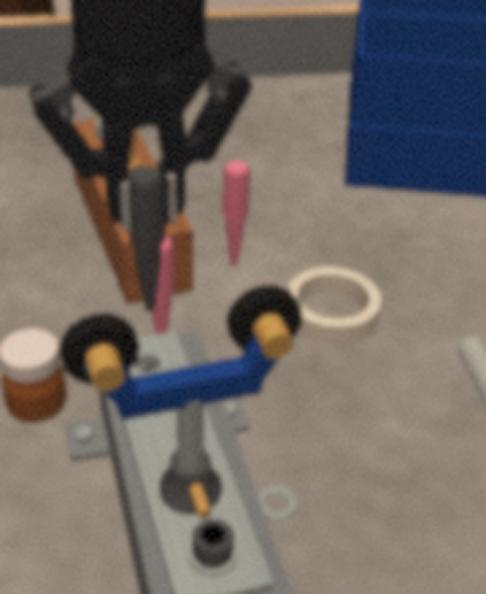

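The drift is held upright, with its tip at original pixel (236,204) against (235,203) expected, so calibration agrees to about 2 mm. The pink one lies behind it. Next is a gentle descent to first contact.

```bash
python3 - <<'E'
from h import *
o=lambda x,y:((x+.5)/2.7-.5+180,(y+.5)/2.7-.5+90)
print("side hole",ray("side",o(148,362),78),"side tip",ray("side",o(152,308),128))
H=np.array([510.43,-3.14,0])+3.3*PX
env.move_straight([H[0],H[1],156],feed=120); st("pre")
print(env.move_straight([H[0],H[1],112],feed=25,threshold=4)); st("contact")
env.wait(.1); st(); F=np.array(env.read_wrist_force()); print("Fpx",F@PX,"Fpy",F@PY)
E
```

```text
side hole [511.09339903  -4.83510599  78.        ] side tip [515.36983435  -4.07144203 128.        ]
pre t 7.28 tcp [513.58  -2.52 155.79] F [-0.3  0.1 -3.5] M [ 0.03 -0.01 -0.  ] w 21.5 ff 98.2
True
contact t 8.51 tcp [513.24  -2.78 122.12] F [ 0.9 -0.6  1. ] M [-0.09 -0.28 -0.05] w 21.4 ff 98.7
t 8.61 tcp [513.19  -2.76 122.1 ] F [ 1.9 -0.7  2.4] M [-0.19 -0.49 -0.06] w 21.3 ff 98.8
Fpx 1.7216448880148332 Fpy -0.9867232172447243
```

```bash
cat >> h.py <<'E'
F0=np.array([0.2,0.1,-3.3])
def press(c,zend,dz=1.0,k=.12,fz=32,feed=15,tmax=12,kmax=.6):
    """step down, easing sideways so that the lateral force stays near nil"""
    c=np.array(c,float); t0=env.read_t(); n=0
    while c[2]>zend and env.read_t()-t0<tmax:
        F=np.array(env.read_wrist_force())-F0; lat=k*F[:2]; m=np.linalg.norm(lat)
        if m>kmax: lat*=kmax/m
        c[:2]+=lat
        if np.hypot(*F[:2])<8: c[2]-=dz
        env.move_straight(c,feed=feed)
        F=np.array(env.read_wrist_force())-F0; n+=1
        if n%2==0 or F[2]>fz: print(np.round(c,2),"z",np.round(env.read_tcp_pos(),2),"Fp",np.round([F@PX,F@PY,F[2]],1),"M",np.round(env.read_moment(),1))
        if F[2]>fz: break
    return c
E
python3 - <<'E'
from h import *
H=np.array([510.43,-3.14,122.1])+3.3*PX
c=press(H,104); st(); np.save("c.npy",c)
E
```

```text
[513.73  -2.74 120.1 ] z [513.66  -2.94 121.15] Fp [-2.1 -0.9 10.7] M [-0.2  0.4  0. ]
[513.11  -2.93 118.1 ] z [513.66  -3.16 120.38] Fp [-3.9 -0.1 15.9] M [-0.1  0.6  0. ]
[512.23  -3.06 116.1 ] z [513.61  -3.27 119.76] Fp [-4.7  0.5 20.7] M [ 0.   0.9 -0. ]
[511.07  -3.15 114.1 ] z [513.6   -3.37 118.84] Fp [-4.2  1.6 23.3] M [0.1 0.8 0. ]
[510.09  -2.98 112.1 ] z [513.61  -3.34 117.48] Fp [-4.6  0.8 24.6] M [ 0.1  0.7 -0. ]
[509.14  -2.94 110.1 ] z [513.66  -3.31 116.07] Fp [-3.2  1.  24.9] M [ 0.1  0.4 -0. ]
[508.34  -2.72 108.1 ] z [513.68  -3.25 114.52] Fp [-2.9  0.9 25.3] M [ 0.1  0.2 -0. ]
[507.67  -2.69 106.1 ] z [513.76  -3.25 112.94] Fp [-2.2  0.1 25.7] M [ 0.1  0.1 -0.1]
[507.24  -2.57 104.1 ] z [513.94  -3.17 111.29] Fp [-0.9  0.5 27.4] M [ 0.1 -0.  -0. ]
t 13.43 tcp [514.03  -3.16 110.42] F [-1.   1.4 23.9] M [ 0.12 -0.02 -0.03] w 21.6 ff 101.5
```

```bash
python3 - <<'E'
from h import *
c=press(np.load("c.npy"),92,dz=1.5,feed=20); st(); np.save("c.npy",c)
E
```

```text
[506.92  -2.46 100.1 ] z [514.35  -3.05 107.05] Fp [ 1.2 -0.2 24.6] M [ 0.1 -0.4  0. ]
[507.19  -2.34  97.1 ] z [514.76  -3.   103.99] Fp [ 1.   0.1 23.4] M [ 0.1 -0.5 -0. ]
[507.43  -2.23  94.1 ] z [515.18  -2.91 101.16] Fp [ 1.5  1.2 25.1] M [ 0.1 -0.4  0. ]
[507.94  -2.08  91.1 ] z [515.45  -2.81  97.28] Fp [ 3.1 -0.8 20.4] M [ 0.1 -0.7  0. ]
t 15.43 tcp [515.45  -2.81  97.28] F [ 3.4 -0.1 17.1] M [ 0.05 -0.75  0.01] w 21.5 ff 100.6
```

```bash
python3 - <<'E'
from h import *
c=press(np.load("c.npy"),74,dz=1.2,feed=20,fz=33); st(); np.save("c.npy",c)
im=env.snapshot("side"); cv2.imwrite("pics/seated.png",cv2.resize(im[150:270,185:300,::-1],None,fx=5,fy=5,interpolation=cv2.INTER_CUBIC))
E
```

```text
[508.55  -2.02  88.7 ] z [515.66  -2.82  94.84] Fp [ 1.7  0.3 20.8] M [ 0.  -0.5 -0. ]
[508.74  -1.97  86.3 ] z [515.72  -2.8   92.36] Fp [ 1.5  0.5 21.1] M [-0.  -0.5 -0. ]
[509.09  -1.99  83.9 ] z [515.84  -2.83  90.7 ] Fp [-1.8 -0.2 25.7] M [0.  0.1 0.1]
[508.44  -1.88  81.5 ] z [515.92  -2.83  90.59] Fp [-5.8  1.2 37.4] M [ 0.1  0.8 -0.1]
t 17.43 tcp [515.92  -2.83  90.59] F [-5.7  0.3 34.1] M [ 0.11  0.82 -0.07] w 21.1 ff 103.2
```

View pics/seated.png

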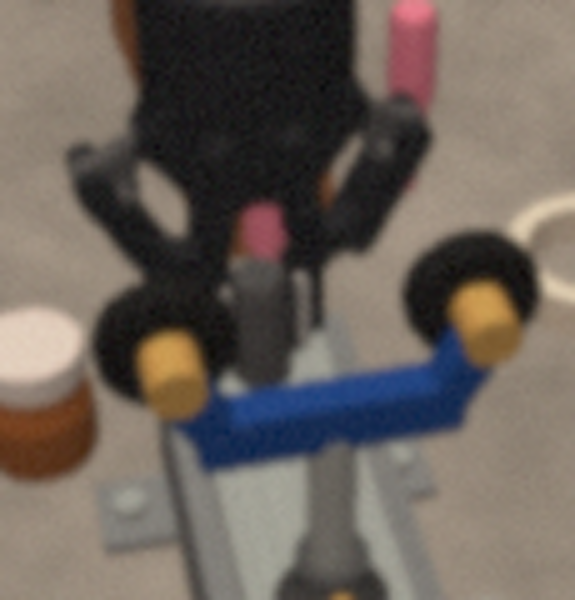

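The drift is seated: TCP z stalled at 90.6 (90.9 expected) and Fz rose to about 37 N. The picture shows the grip standing at about (265,320), with its shoulder on the plate. I'll unload and draw it straight out, keeping the sideways force near nil.

```bash
python3 - <<'E'
from h import *
c=np.load("c.npy"); P=np.array(env.read_tcp_pos())
env.move_straight([P[0],P[1],P[2]],feed=25); st("unloaded")
c=P.copy(); n=0
while c[2]<154:
    F=np.array(env.read_wrist_force())-F0; lat=.1*F[:2]; m=np.linalg.norm(lat)
    c[:2]+=lat*min(1,.6/max(m,1e-9)); c[2]+=2 if c[2]<122 else 6
    env.move_straight(c,feed=40); n+=1
    if n%3==0: print(np.round(c,1),np.round(env.read_tcp_pos(),2),np.round([F@PX,F@PY,F[2]],1))
env.move_straight([515.9,-2.8,212],feed=120); st()
im=env.snapshot("top"); np.save("out.npy",im)
E
```

```text
unloaded t 18.1 tcp [516.05  -2.8   90.8 ] F [-1.2  0.   6.9] M [ 0.01 -0.22 -0.  ] w 21.6 ff 99.1
[516.9  -3.1  96.6] [515.92  -2.77  92.82] [  6.7  -2.7 -11.1]
[518.6  -3.2 102.6] [516.07  -2.76  98.26] [  6.2  -2.3 -14.8]
[518.4  -3.2 108.6] [516.68  -3.01 108.36] [-6.1  0.9 -0.3]
[516.8  -3.2 114.6] [517.4   -3.21 115.29] [-4.7  1.7  3.1]
[516.2  -3.1 120.6] [516.87  -3.19 121.06] [-0.8  0.9  0.9]
[516.1  -3.1 134.6] [516.54  -3.2  135.14] [ 0.2 -1.1  0.5]
[516.1  -3.1 152.6] [516.43  -3.16 153.1 ] [-0.9 -0.1  0.9]
t 24.49 tcp [515.59  -2.76 211.68] F [-0.3  0.2 -2.9] M [-0.04 -0.    0.01] w 21.6 ff 101.3
```

```bash
python3 - <<'E'
from h import *
D=[521.3,202.3]
env.goto([*D,212],rot(BX)); 
print(env.move_straight([*D,115],feed=130,threshold=8)); st("part")
c=press([*D,115],81.5,dz=3,k=.12,fz=7,feed=40); st("in")
E
```

```text
False
part t 26.27 tcp [522.22 202.16 115.92] F [ 0.3 -0.3 -2.4] M [ 0.02 -0.06 -0.04] w 21.2 ff 101.3
[521.29 202.19 109.  ] z [521.02 202.19 108.79] Fp [-0.3  0.6  0.2] M [-0.  0.  0.]
[521.22 202.17 103.  ] z [520.97 202.09 102.67] Fp [ 0.2 -0.5  0.7] M [-0.  0. -0.]
[521.19 202.1   97.  ] z [520.89 202.03  96.66] Fp [-0.2 -0.   1.2] M [-0.  0. -0.]
[521.16 202.02  91.  ] z [520.89 201.95  90.69] Fp [ 0.1  0.5 -0.7] M [-0.  0. -0.]
[521.07 202.11  85.  ] z [520.78 202.06  84.66] Fp [-0.9 -0.6  1.6] M [ 0.  0. -0.]
[520.85 202.01  79.  ] z [521.87 202.29  82.78] Fp [-7.6 -0.7 20.4] M [-0.4  1.2 -0. ]
in t 29.27 tcp [521.87 202.29  82.78] F [-7.2 -1.8 17.1] M [-0.38  1.23 -0.01] w 21.6 ff 104.1
```

```bash
python3 - <<'E'
from h import *
env.move_straight([521.3,202.2,83],feed=40); env.move_gripper(60); st("rel")
env.move_straight([521.3,202.2,175],feed=150)
B=[490.1,342.9]
env.goto([*B,165],rot(BX)); env.move_gripper(50,80)
print(env.move_straight([*B,72],feed=110,threshold=8)); st("down")
env.move_gripper(15,80); st("grip")
env.move_straight([*B,78],feed=40); env.wait(.1); st("up6")
E
```

```text
rel t 29.98 tcp [521.33 202.16  82.88] F [-0.1 -0.7  1. ] M [ 0.03  0.04 -0.01] w 59.5 ff 0.0
False
down t 32.64 tcp [490.87 343.32  72.87] F [0.3 0.2 0.1] M [-0.03 -0.03 -0.03] w 50.0 ff 0.0
grip t 33.02 tcp [490.93 343.39  73.49] F [-1.1 -0.1  5.2] M [-0.14  0.19  0.02] w 19.9 ff 78.3
up6 t 33.42 tcp [489.67 342.64  77.44] F [ 0.2 -0.5 -1.3] M [-0.02  0.   -0.01] w 19.8 ff 78.3
```

```bash
python3 - <<'E'
from h import *
env.move_straight([490.1,342.9,212],feed=150); st("lift")
env.goto([515.9,-2.8,212],rot(PX)); env.move_straight([515.9,-2.8,150],feed=130); env.wait(.15); st("over")
im=env.snapshot("side"); cv2.imwrite("pics/bolt.png",cv2.resize(im[130:260,180:300,::-1],None,fx=4.5,fy=4.5,interpolation=cv2.INTER_CUBIC))
print("end",proj("side",[515.9,-2.8,102]),"hole",proj("side",[515.9,-2.8,78]))
E
```

```text
lift t 34.47 tcp [489.22 342.39 210.51] F [-0.9  0.7 -0.6] M [-0.01 -0.05 -0.04] w 19.6 ff 78.4
over t 36.55 tcp [517.11  -2.8  151.46] F [ 0.   0.5 -0.6] M [ 0.01 -0.02 -0.06] w 20.1 ff 78.4
end [236.57437246 213.71130907] hole [236.88573021 222.88506961]
```

View pics/bolt.png

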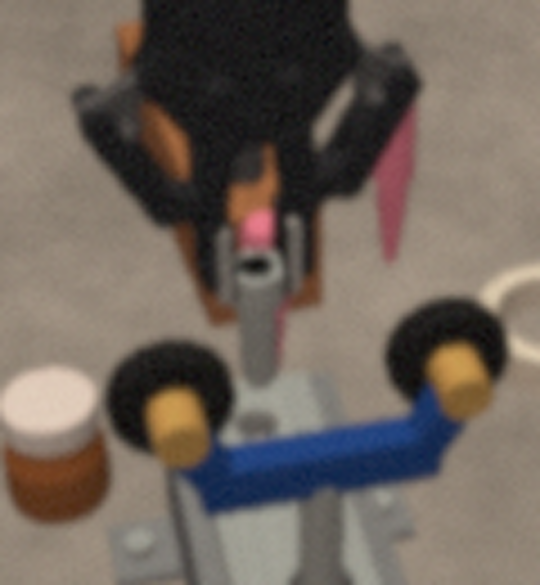

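The cap screw hangs upright with its lower end at (258,378) in the crop, directly over the hole at (256,422). The holes look aligned, so I'll lower it.

```bash
python3 - <<'E'
import h; from h import *
h.F0[:]=[0,.2,-1]
print(env.move_straight([515.9,-2.8,131],feed=80,threshold=6))
env.wait(.1)
c=press([515.9,-2.8,131],78,dz=2.5,k=.15,fz=10,feed=40,tmax=9); np.save("c.npy",c); st("seat?")
E
```

```text
False
[516.02  -2.79 126.  ] z [515.82  -2.77 125.79] Fp [-1.2  0.1  0.3] M [ 0. -0.  0.]
[515.88  -2.81 121.  ] z [515.66  -2.77 120.74] Fp [-1.3 -0.1 -0.9] M [ 0. -0.  0.]
[515.67  -2.97 116.  ] z [515.48  -2.97 115.76] Fp [-0.2 -0.7 -0.1] M [ 0. -0. -0.]
[515.58  -3.09 111.  ] z [515.45  -3.08 110.8 ] Fp [0.8 0.2 0. ] M [-0.  -0.   0.1]
[515.74  -3.05 106.  ] z [515.5   -3.02 105.73] Fp [ 0.3 -0.3 -0.2] M [ 0.  0. -0.]
[515.75  -3.   101.  ] z [515.53  -2.97 100.74] Fp [0.7 0.3 0.8] M [-0.  0. -0.]
[515.86  -2.99  96.  ] z [515.63  -2.97  95.74] Fp [-0.2 -0.2 -0.2] M [ 0. -0.  0.]
[516.02  -3.12  91.  ] z [515.83  -3.1   90.77] Fp [ 0.1 -1.   0.3] M [-0. -0.  0.]
[516.09  -3.44  86.  ] z [515.92  -3.43  85.75] Fp [-0.1  0.2  0.2] M [ 0. -0. -0.]
[516.18  -3.52  81.  ] z [516.47  -3.43  81.49] Fp [-1.1  0.4  4.5] M [0.1 0.2 0. ]
[516.01  -3.49  78.5 ] z [516.57  -3.43  81.33] Fp [-7.  2. 18.] M [ 0.2  1.2 -0. ]
seat? t 42.33 tcp [516.57  -3.43  81.33] F [-7.2  1.  17. ] M [ 0.23  1.23 -0.01] w 19.6 ff 80.6
```

```bash
python3 - <<'E'
from h import *
env.move_straight([516.5,-3.4,81.4],feed=30); env.move_gripper(45); st("rel")
env.move_straight([516.5,-3.4,240],feed=130)
env.movej([1.225,0.217,1.613,0,1.311,-0.112]); env.wait(.3); st()
t=env.snapshot("top"); s=env.snapshot("side")
A=cv2.resize(t[170:260,85:425,::-1],None,fx=2.3,fy=2.3,interpolation=cv2.INTER_CUBIC); B=cv2.resize(s[110:300,180:330,::-1],None,fx=2,fy=2,interpolation=cv2.INTER_CUBIC)
C=np.zeros((A.shape[0]+B.shape[0],A.shape[1],3),np.uint8); C[:A.shape[0]]=A; C[A.shape[0]:,:B.shape[1]]=B
cv2.imwrite("pics/end.png",C); print(C.shape)
d=np.abs(t.astype(int)-np.load("top0.npy")).max(2); m=cv2.medianBlur((d>40).astype(np.uint8),3); n,_,S,ce=cv2.connectedComponentsWithStats(m)
print([(S[i,4],ce[i].round()) for i in range(1,n) if S[i,4]>4])
E
```

```text
rel t 42.95 tcp [516.62  -3.5   81.19] F [-0.1 -0.8  0.4] M [-0.01 -0.01 -0.02] w 44.8 ff 0.0
t 47.15 tcp [145.21 608.2  231.5 ] F [-0.2 -0.  -0.4] M [ 0.06 -0.02  0.  ] w 44.9 ff 0.0
(587, 782, 3)
[(np.int32(25), array([369., 150.])), (np.int32(16), array([364., 160.])), (np.int32(50), array([300., 209.])), (np.int32(14), array([373., 212.])), (np.int32(34), array([389., 221.])), (np.int32(150), array([113., 229.])), (np.int32(22), array([379., 226.])), (np.int32(17), array([388., 235.]))]
```

View pics/end.png

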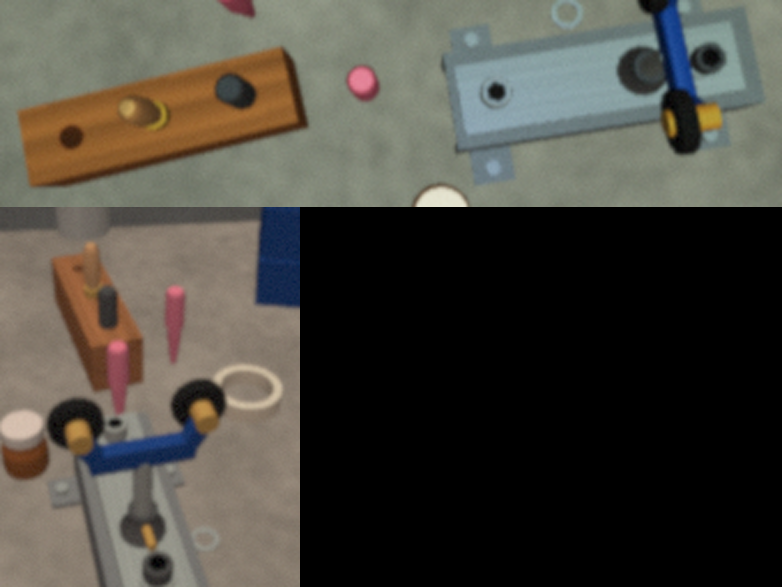

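The final picture shows the cap screw seated in the plate at (496,91). The drift is back in its block hole at (235,90), the reamer at (143,112) has not moved, and the screw's block hole at (70,136) is empty. The only changes are at the screw, its old hole and the plate with its rollers.

```bash
python3 -c "
from rig import env
print(env.job_done())"
```

```text
the job is handed in; nothing more can be done
None
```

The job is handed in at about 47 s: the drift drew the holes into line, the cap screw now sits flat on the plate, the drift is back in the block, and the final pictures show nothing else moved.

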